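# Stroke the makeup light's dimmer bar up to full

### The job

Turn the makeup light all the way up: stroke the fingertips lightly along the top of the raised curved dimmer bar on its round base, over the bar's whole length from the narrow end to the wide end, and finish with the fingertips still resting lightly on the wide end, which keeps the light at full; the program ends in that hold. The bar gives softly under the touch: never press it down to its stop. Do not lift, tip or shove the light, and leave the things around it where they are.

Things in the scene. Friction and masses are not known exactly. Their poses are not given: they have to be found in the camera images.
- light: Makeup light, free-standing, about 2.2 kg, on six small rubber feet: round aluminium base 200 mm across and 22 mm high, with an upright post and frosted tube (36 mm across, up to 289 mm high) standing on the base 70 mm from its centre towards local +x. Origin: centre of the base's underside; z up. Local -x is its front. The black dimmer bar curves round the front on a circle of 78 mm radius about the origin, from 75 deg left to 75 deg right of the front (left = local +y).
- dimmer (a joint): How far the whole dimmer bar is pressed down, in m: 0 at rest, 0.006 at its stop. The bar stays level wherever it is pressed; its springs give about 2 N per mm from the first touch, 12 N at the stop.
- bar1: First fifth of the dimmer bar, the narrow end (local +y side of the light): the bar is black rubber, flat on top, 12 mm wide here and widening evenly to 24 mm at the other end. Each fifth is 41 mm long. Origin: on the bar's centre line, on its top face, middle of this fifth; 33 mm above the table at rest, 11 mm above the base. Its x axis points along the stroke, towards the wide end; z up. It sinks with the bar.
- bar2: Second fifth of the dimmer bar, about 15 mm wide; origin and axes as for bar1.
- bar3: Third fifth of the dimmer bar, at the front of the base, 18 mm wide; origin and axes as for bar1.
- bar4: Fourth fifth of the dimmer bar, about 20 mm wide; origin and axes as for bar1.
- bar5: Last fifth of the dimmer bar, the wide end (local -y side of the light), 22 to 24 mm wide; origin and axes as for bar1.
- perfume: Round ribbed glass perfume bottle, 58 mm across, 98 mm high with its cap, loose. Origin: centre of its underside.
- earring_box: Clear plastic box with earrings, 85 (x) by 120 (y) by 46 mm with its hinged clear lid, closed; loose. Origin: centre of its underside.
- brush: Lavender plastic paddle brush lying bristles up, 240 mm long, paddle 78 mm wide, 32 mm high, loose. Origin: at table level, where the handle meets the paddle; the paddle lies towards local +x, the handle towards -x.
- shell_tray: Beige silicone tray shaped like a scallop shell, about 90 by 140 mm, 11 mm high, loose. Origin: at table level, near its middle.

How it is judged:
By the outcome, as a careful person would: the job done as asked, in the order asked, and still so for the second after the job is handed in, while the arm keeps its last pose, push and grip.
It also fails if it takes over 46 s, if anything falls off the work surface, if the arm or the gripper's body presses on something with over 40 N, if the wrist force passes 120 N, or if a joint passes its speed limit or range.

### The arm

A 6-joint arm with a two-finger parallel gripper is mounted at the origin on the work surface. World frame = base frame: x ahead of the robot, y to its left, z up, the work surface at z = 0. Lengths are in m, angles in rad, forces in N, time in s.
With the tool pointing down it reaches from about 0.375 to 0.975 m from the base axis. Payload 3.8 kg.
Tool frame: the origin (TCP) lies midway between the tips of the shut fingers; the grasp point (between the pads) lies 19 mm behind it; x points along the fingers, y is the direction in which the jaws open and shut, and the axes are right-handed (so a half turn about x gives the same grasp; the last joint's range is limited). The gripper opens to 88 mm and grips with 3 to 60 N. Pads are 18 mm wide; open, the fingers measure 123 mm over their backs; the gripper's body (75 mm by 187 mm) begins 45 mm behind the grasp point.
Start: joints at [-1.14, 0.264, 1.604, -0, 1.274, -0.037], TCP at [0.304, -0.602, 0.239] pointing down, gripper open.
Joint ranges: [-2.63, 2.63], [-0.94, 2.18], [0.31, 2.57], [-1.31, 4.45], [0, 2.66], [-2.55, 2.55]. Speed limits (rad/s): [2.57, 2.57, 3.14, 3.14, 3.14, 3.14].

### API

Orientations are given as a rotation vector (axis times angle).
In Python, from cell import manip, inverse_kinematics, cams, order gives the robot as it stands. Calls block until the motion is done:
- manip.move_pose(position, orientation): joint-space move of the TCP to a pose.
- manip.move_linear(position, rate=0.15, rot=None): straight line of the TCP; rot=None keeps the orientation; rate is the mean speed in m/s.
- manip.set_joints(angles): joint-space move.
- manip.set_gripper(opening, force=None): finger opening in m; force is the grip in N (None keeps the last); returns when the fingers have stopped.
- manip.dwell(seconds).
- inverse_kinematics(position, orientation): joint angles nearest the present ones, or None.
- manip.state(): the state.
- cams.capture(name): name is "scene" or "side" or "wrist"; returns a dict with "image" (480x640x3 uint8, blue, green, red), "z_map" (480x640 float32, m along the optical axis (not along the pixel's ray), 0 where there is no reading), "intrinsics" (3x3 intrinsics, pixels), "position" and "orientation" of the camera in the world; the wrist camera has in their place "T_tool_cam" (4x4, takes a point from camera to tool coordinates, whose origin is the TCP and whose axes are the tool frame's). Camera axes: x right, y down, z forward; pixel columns grow to the right and rows downward; lengths in m; the calibration is good to about 2 mm. A picture is of the moment at which its call begins: read the wrist's pose just before it.
A pose or a line that the arm cannot do raises manip.IKError and nothing moves.
- order.close_job(): hands the job in, once; it reports no verdict.
The state is a dict: "clock": time; "joint_pos": joint angles; "joint_velocities": joint speeds; "tau": joint torques, N m; "tool_pos": TCP position; "tcp_rot": TCP orientation; "contact_force": force on the tool from outside, world axes, zero at the start; "moment": the same for the moment, N m; "gripper_width": finger opening in m.
Only numpy, scipy, OpenCV 4.12 (cv2) and the standard library are available. Lean on these libraries where they do the work, as an engineer would, in place of code of your own. Each camera call takes 0.05 s, during which the arm holds its last target.

## Working session

There is one attempt and no reset: what is moved stays moved. The work goes in short steps, each a Python script; the robot and the scene stay as the last script left them, time stands still between calls to the robot, and variables do not carry over. Pictures are saved under pics/ and viewed, and the job is handed in when it is done.

```bash
ls; mkdir -p pics; python3 - <<'E'
from cell import manip,cams
import cv2,numpy as np
s=manip.state();print(s['clock'],s['tool_pos'],s['tcp_rot'],s['contact_force'],s['gripper_width'])
for n in ['scene','side','wrist']:
    c=cams.capture(n);cv2.imwrite(f'pics/{n}0.png',c['image']);np.savez(f'/tmp/{n}0.npz',**c)
    print(n,c['intrinsics'].tolist(),c.get('position'),c.get('orientation'),c.get('T_tool_cam'))
E
```

```text
pics
0.0 [ 0.30410662 -0.60187238  0.23741869] [ 1.96138578  0.46954593 -1.96216815] [-0.45117093 -0.18275151  0.29334044] 0.08827884637354284
scene [[443.92963778738704, 0.0, 327.227440918745], [0.0, 443.92963778738704, 236.8708185874967], [0.0, 0.0, 1.0]] [1.02314745 0.14378947 0.58634877] [-1.61627524 -1.97178453  0.78346477] None
side [[455.84573717101085, 0.0, 324.12059300743687], [0.0, 455.84573717101085, 233.10314197159877], [0.0, 0.0, 1.0]] [0.21535335 0.54347789 0.55810971] [-0.78672122  2.51822988 -1.19768488] None
wrist [[365.0330112335068, 0.0, 310.0461172556272], [0.0, 365.0330112335068, 233.73277263773204], [0.0, 0.0, 1.0]] None None [[-7.61390663e-04 -2.70004440e-01  9.62858776e-01 -1.45666344e-01]
 [ 9.99999702e-01 -8.20153124e-05  7.67761541e-04  5.16621778e-04]
 [-1.28329862e-04  9.62859074e-01  2.70004422e-01 -6.95732831e-02]
 [ 0.00000000e+00  0.00000000e+00  0.00000000e+00  1.00000000e+00]]
```

View pics/scene0.png

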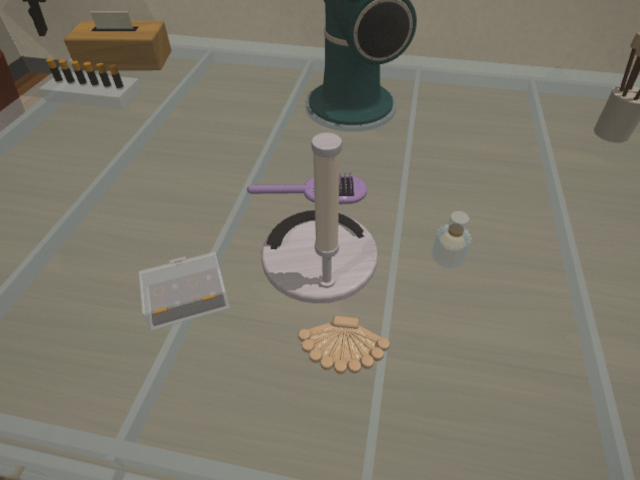

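View pics/side0.png

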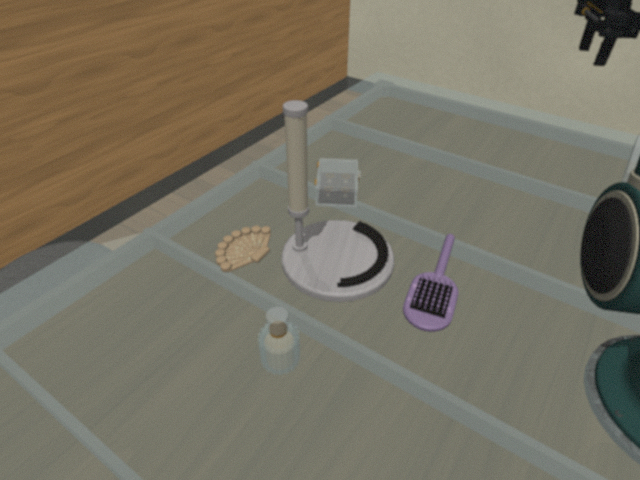

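The scene view shows the light at (320,255) with the black bar from (275,240) to (362,232). Its front faces the robot, and the brush lies just beyond it. In the side view the bar runs from (345,283) near +y to (360,227). Next I'll fit the bar and the base in both views.

```bash
cat > loc.py <<'E'
import numpy as np,cv2
from scipy.spatial.transform import Rotation as R
from scipy.optimize import least_squares
def cast(c,uv,z):
    K=c['intrinsics'];Rm=R.from_rotvec(c['orientation']).as_matrix();p=np.array(c['position'])
    d=(Rm@np.linalg.inv(K)@np.c_[uv,np.ones(len(uv))].T).T
    return p+d*((z-p[2])/d[:,2])[:,None]
def circ(P):
    return least_squares(lambda q:np.hypot(P[:,0]-q[0],P[:,1]-q[1])-q[2],[*P.mean(0)[:2],.08],loss='soft_l1',f_scale=.003).x
E
python3 - <<'E'
from loc import *
for n,box in [('scene',(255,205,372,256)),('side',(325,215,395,292))]:
    c=np.load(f'/tmp/{n}0.npz');im=c['image'];m=(im.max(2)<60).astype(np.uint8)
    x0,y0,x1,y1=box;M=np.zeros_like(m);M[y0:y1,x0:x1]=m[y0:y1,x0:x1]
    k,l,st,_=cv2.connectedComponentsWithStats(M);
    print(n,st[1:].tolist())
    v,u=np.nonzero(M);P=cast(c,np.c_[u,v],.033);q=circ(P)
    print('circle',q)
    big=cv2.resize(im[y0-20:y1+40,x0-20:x1+20],None,fx=4,fy=4,interpolation=cv2.INTER_CUBIC)
    cv2.imwrite(f'pics/{n}_crop.png',big)
    a=np.degrees(np.arctan2(P[:,1]-q[1],P[:,0]-q[0]))%360
    r=np.hypot(P[:,0]-q[0],P[:,1]-q[1])
    h=[(int(b),int(((a>=b)&(a<b+10)).sum()),*(np.percentile(r[(a>=b)&(a<b+10)],[3,97]).round(4) if ((a>=b)&(a<b+10)).any() else ())) for b in range(0,360,10)]
    print([x for x in h if x[1]])
    # tube base/top, depth check
    # base outline: bright, near-white
    hsv=cv2.cvtColor(im,cv2.COLOR_BGR2HSV)
    print(im[y1+5,(x0+x1)//2-20],hsv[y1+5,(x0+x1)//2-20])
from cell import manip
s=manip.state();T=R.from_rotvec(s['tcp_rot']).as_matrix();print(T.round(2))
E
```

```text
scene [[267, 211, 48, 38, 579], [339, 214, 23, 23, 211]]
circle [0.53175858 0.0309313  0.07600576]
[(110, 6, np.float64(0.0717), np.float64(0.0771)), (120, 35, np.float64(0.0706), np.float64(0.0819)), (130, 48, np.float64(0.0691), np.float64(0.0831)), (140, 50, np.float64(0.0677), np.float64(0.0833)), (150, 54, np.float64(0.0664), np.float64(0.0841)), (160, 18, np.float64(0.0718), np.float64(0.0845)), (190, 10, np.float64(0.067), np.float64(0.0848)), (200, 63, np.float64(0.0642), np.float64(0.0852)), (210, 62, np.float64(0.0646), np.float64(0.0851)), (220, 63, np.float64(0.0646), np.float64(0.085)), (230, 67, np.float64(0.0652), np.float64(0.0859)), (240, 67, np.float64(0.0654), np.float64(0.086)), (250, 72, np.float64(0.0655), np.float64(0.0864)), (260, 75, np.float64(0.0655), np.float64(0.0867)), (270, 77, np.float64(0.0654), np.float64(0.0872)), (280, 23, np.float64(0.0672), np.float64(0.0784))]
[159 160 170] [  3  17 170]
side [[338, 222, 50, 64, 830]]
circle [0.53003398 0.03645838 0.08033766]
[(120, 15, np.float64(0.0755), np.float64(0.0858)), (130, 62, np.float64(0.0722), np.float64(0.0868)), (140, 60, np.float64(0.0727), np.float64(0.0869)), (150, 61, np.float64(0.0725), np.float64(0.0874)), (160, 55, np.float64(0.0729), np.float64(0.0869)), (170, 51, np.float64(0.0731), np.float64(0.0864)), (180, 51, np.float64(0.0734), np.float64(0.0867)), (190, 49, np.float64(0.0736), np.float64(0.0875)), (200, 47, np.float64(0.073), np.float64(0.0871)), (210, 51, np.float64(0.0727), np.float64(0.0874)), (220, 50, np.float64(0.072), np.float64(0.0879)), (230, 56, np.float64(0.0711), np.float64(0.0895)), (240, 60, np.float64(0.0694), np.float64(0.0902)), (250, 62, np.float64(0.0687), np.float64(0.0905)), (260, 62, np.float64(0.0674), np.float64(0.0913)), (270, 38, np.float64(0.0689), np.float64(0.0913))]
[126 129 130] [ 23   8 130]
[[-0.    0.45 -0.89]
 [ 0.   -0.89 -0.45]
 [-1.   -0.   -0.  ]]
```

```bash
python3 - <<'E'
from loc import *
import numpy as np
for n,pts in [('scene',{'perf_base':(451,262),'brush_paddle_near':(335,203),'brush_l':(249,189),'box_tr':(215,256),'tubetop':(326,140),'postfoot':(327,285)}),('side',{'perf_base':(280,370),'brush_end':(430,329),'brush_side':(405,300),'postfoot':(300,248)})]:
    c=np.load(f'/tmp/{n}0.npz')
    for k,uv in pts.items(): print(n,k,cast(c,np.array([uv]),{'tubetop':.289,'box_tr':.046,'postfoot':.022}.get(k,0.0)).round(3))
E
```

```text
scene perf_base [[0.496 0.257 0.   ]]
scene brush_paddle_near [[0.387 0.033 0.   ]]
scene brush_l [[ 0.38  -0.145  0.   ]]
scene box_tr [[ 0.599 -0.124  0.046]]
scene tubetop [[0.596 0.057 0.289]]
scene postfoot [[0.603 0.06  0.022]]
side perf_base [[0.474 0.265 0.   ]]
side brush_end [[0.33  0.076 0.   ]]
side brush_side [[0.389 0.044 0.   ]]
side postfoot [[0.592 0.059 0.022]]
```

```bash
cat >> loc.py <<'E'
C=np.array([.531,.034]);FR=np.radians(201)
def rot(yaw,tilt=0):
    # x down, z horizontal at yaw
    z=np.array([np.cos(yaw),np.sin(yaw),0]);x=np.array([0,0,-1.]);M=np.c_[x,np.cross(z,x),z]
    return (R.from_matrix(M)*R.from_euler('y',tilt)).as_rotvec()
E
python3 - <<'E'
from loc import *
from cell import manip,cams,inverse_kinematics as ik
r=rot(FR-np.pi); 
p=[C[0]+.15*np.cos(FR),C[1]+.15*np.sin(FR),.2]
for q in (p,[*(C+.078*np.array([np.cos(FR+a),np.sin(FR+a)])),.03]) if (a:=1.3) else 0: print(ik(q,r))
print(ik([*(C+.078*np.array([np.cos(FR-a),np.sin(FR-a)])),.03],r))
manip.move_pose(p,r)
s=manip.state();print(s['clock'],s['tool_pos'],s['tcp_rot'],r)
c=cams.capture('wrist');cv2.imwrite('pics/w1.png',c['image']);np.savez('/tmp/w1.npz',tp=s['tool_pos'],tr=s['tcp_rot'],**c)
c=cams.capture('side');cv2.imwrite('pics/s1.png',c['image'])
E
```

```text
[-1.14137361e-01 -2.71273908e-01  2.20970189e+00 -4.44089210e-16
  1.20316468e+00 -2.05145283e+00]
[-1.26983937e-01  2.35319502e-01  2.06735591e+00 -4.44089210e-16
  8.38917241e-01 -2.06429941e+00]
[ 1.46528903e-01  1.57642049e-01  2.16366023e+00 -4.44089210e-16
  8.20290377e-01 -1.79078657e+00]
2.2667 [ 0.39136285 -0.02010842  0.20026639] [-0.28707366  1.55116806  0.2865838 ] [-0.28757191  1.55159917  0.28757191]
```

View pics/w1.png

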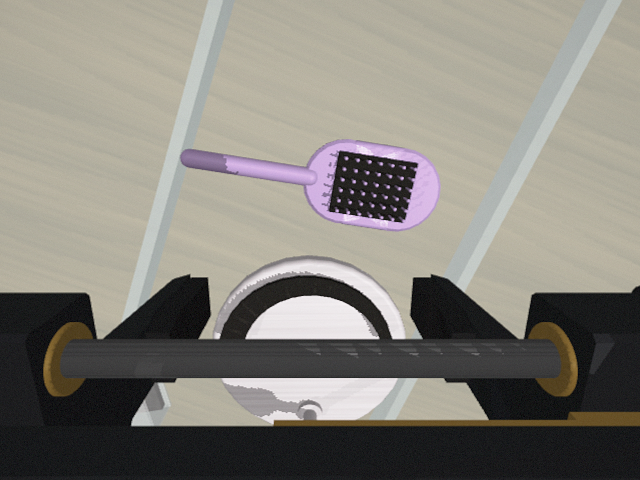

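View pics/s1.png

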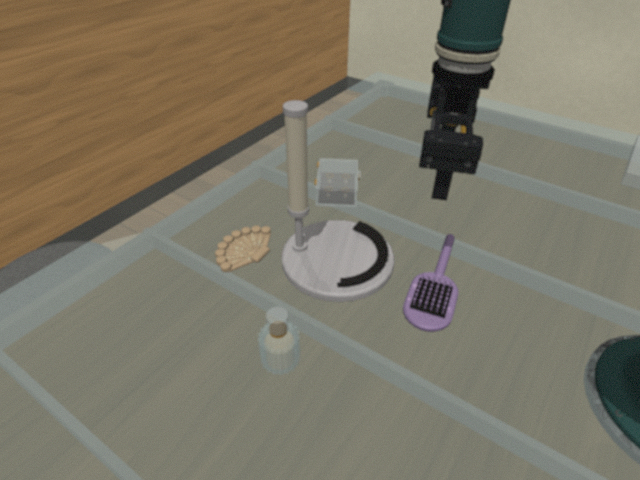

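The wrist view shows the bar arc from about (220,335) to (393,335), with its front at (310,283). The gripper's wide side runs left to right, and the body is slim towards the tube. I'll refine the bar with this view.

```bash
python3 - <<'E'
from loc import *
c=np.load('/tmp/w1.npz');im=c['image']
T=np.eye(4);T[:3,:3]=R.from_rotvec(c['tr']).as_matrix();T[:3,3]=c['tp'];W=T@c['T_tool_cam']
cc=dict(intrinsics=c['intrinsics'],position=W[:3,3],orientation=R.from_matrix(W[:3,:3]).as_rotvec())
print('campos',W[:3,3])
M=np.zeros(im.shape[:2],np.uint8);M[262:337,212:408]=(im.max(2)<70)[262:337,212:408]
n,l,st,_=cv2.connectedComponentsWithStats(M);print(st[1:].tolist())
i=1+np.argmax(st[1:,4]);v,u=np.nonzero(l==i);P=cast(cc,np.c_[u,v],.033);q=circ(P);print('bar mid',q)
# outer/inner per-angle about q
a=np.degrees(np.arctan2(P[:,1]-q[1],P[:,0]-q[0]))%360;r=np.hypot(P[:,0]-q[0],P[:,1]-q[1])
print([(b,int(((a>=b)&(a<b+10)).sum()),*np.percentile(r[(a>=b)&(a<b+10)],[2,98]).round(4)) for b in range(120,280,10) if ((a>=b)&(a<b+10)).any()])
# outer base circle: bright low-sat pixels, rays to z=.022
hsv=cv2.cvtColor(im,cv2.COLOR_BGR2HSV);B=((hsv[...,2]>0)).astype(np.uint8)
z=c['z_map'];print('depth z on bar:',[ (W[:3,:3]@(np.linalg.inv(c['intrinsics'])@[uu,vv,1]*z[vv,uu])+W[:3,3]).round(4).tolist() for uu,vv in [(310,286),(240,310),(375,310),(310,315),(310,262)]])
# scene/side bar from depth: points with z .030-.036 & dark
for nme,box in [('scene',(255,205,372,256)),('side',(325,215,395,292))]:
    d=np.load(f'/tmp/{nme}0.npz');zz=d['z_map'];x0,y0,x1,y1=box
    v,u=np.mgrid[y0:y1,x0:x1].reshape(2,-1);k=(d['image'][v,u].max(1)<60)&(zz[v,u]>0);u,v=u[k],v[k]
    Q=(R.from_rotvec(d['orientation']).as_matrix()@(np.linalg.inv(d['intrinsics'])@np.c_[u,v,np.ones(len(u))].T*zz[v,u])).T+d['position']
    print(nme,np.percentile(Q[:,2],[5,50,95]).round(4)); t=Q[Q[:,2]>np.percentile(Q[:,2],50)]; print(circ(t))
E
```

```text
campos [ 0.32692415 -0.0452397   0.34589968]
[[221, 276, 170, 61, 3709]]
bar mid [0.52921158 0.02967859 0.07869686]
[(120, 11, np.float64(0.0778), np.float64(0.0834)), (130, 150, np.float64(0.0727), np.float64(0.0838)), (140, 174, np.float64(0.0721), np.float64(0.0844)), (150, 197, np.float64(0.0714), np.float64(0.0852)), (160, 225, np.float64(0.0709), np.float64(0.0859)), (170, 244, np.float64(0.0703), np.float64(0.0864)), (180, 263, np.float64(0.0698), np.float64(0.087)), (190, 272, np.float64(0.0694), np.float64(0.0874)), (200, 294, np.float64(0.0687), np.float64(0.0875)), (210, 300, np.float64(0.0683), np.float64(0.0879)), (220, 304, np.float64(0.068), np.float64(0.0882)), (230, 305, np.float64(0.0675), np.float64(0.0881)), (240, 301, np.float64(0.0671), np.float64(0.0881)), (250, 300, np.float64(0.0667), np.float64(0.088)), (260, 295, np.float64(0.0666), np.float64(0.0881)), (270, 74, np.float64(0.0716), np.float64(0.0884))]
depth z on bar: [[0.4563, 0.0039, 0.0329], [0.5029, -0.0492, 0.033], [0.4578, 0.0706, 0.0315], [0.4896, 0.0166, 0.0221], [0.4389, -0.0028, 0.0191]]
scene [0.0233 0.0323 0.0343]
[0.53123669 0.03219702 0.0778416 ]
side [0.0292 0.0324 0.0341]
[0.52826976 0.03352177 0.0779133 ]
```

```bash
sed -i 's/^C=.*/C=np.array([.5295,.0313]);FR=np.radians(202)/' loc.py; cat >> loc.py <<'E'
def bp(deg,z):
    a=FR+np.radians(deg);return [C[0]+.078*np.cos(a),C[1]+.078*np.sin(a),z]
YR=rot(FR-np.pi)
E
python3 - <<'E'
from loc import *
from cell import manip,cams
manip.set_gripper(0.0,5)
manip.move_pose(bp(-73.5,.10),YR)
manip.move_linear(bp(-73.5,.045),rate=.08)
manip.dwell(.3)
F=[]
for i in range(6):
    s=manip.state();F.append(s['contact_force']);manip.dwell(.05)
print(np.round(F,2).tolist(),s['clock'],s['tool_pos'],bp(-73.5,.045),s['gripper_width'])
c=cams.capture('side');cv2.imwrite('pics/s2.png',cv2.resize(c['image'][120:330,220:500],None,fx=2.5,fy=2.5))
c=cams.capture('scene');cv2.imwrite('pics/c2.png',cv2.resize(c['image'][100:310,200:480],None,fx=2.5,fy=2.5))
E
```

```text
[[-0.37, -0.44, 0.24], [0.4, 0.06, 0.4], [-0.77, 0.28, -0.23], [-0.27, -0.58, -0.26], [-0.18, -0.35, -0.79], [0.68, -0.72, -0.07]] 5.7833 [0.48097738 0.09235721 0.04507592] [np.float64(0.48094385834226566), np.float64(0.09234343623448829), 0.045] 0.0007127349169755245
```

View pics/s2.png

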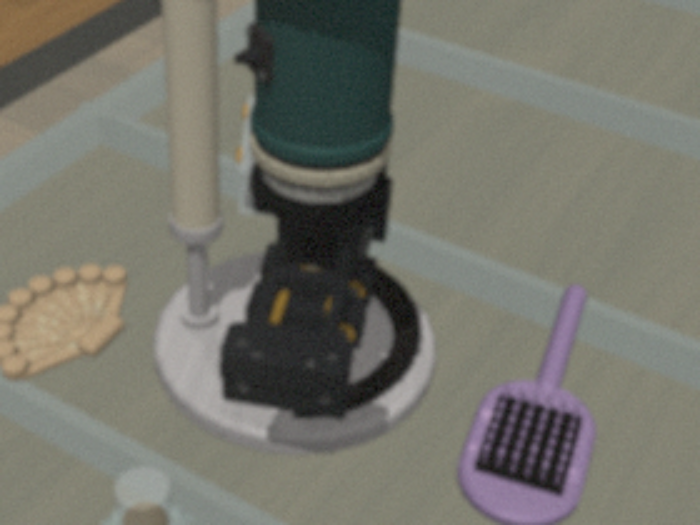

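View pics/c2.png

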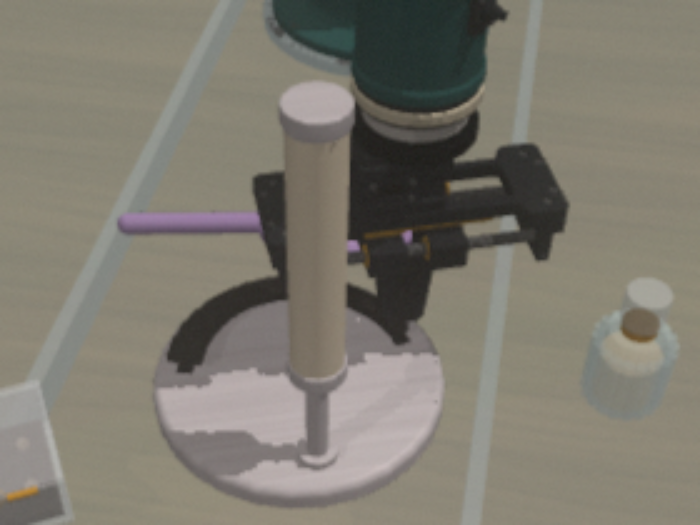

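The scene crop shows the shut fingertips at (402,318), directly above the narrow end at (402,340). The tube, perfume and brush are all clear. Next is touchdown under force feedback.

```bash
cat >> loc.py <<'E'
def fz(manip,n=6):
    F=[]
    for i in range(n):
        F.append(manip.state()['contact_force']);manip.dwell(.017)
    return np.mean(F,0)
E
python3 - <<'E'
from loc import *
from cell import manip
manip.move_linear(bp(-73.5,.036),rate=.03)
f0=fz(manip);z=.036;print(f0)
while z>.029:
    z-=.0005;manip.move_linear(bp(-73.5,z),rate=.01);f=fz(manip)
    s=manip.state();print(round(z,4),f.round(2),s['tool_pos'][2].round(4),round(s['clock'],2))
    if f[2]>2.3: break
E
```

```text
[ 0.40744133  0.14424633 -0.06140346]
0.0355 [-0.11 -0.1  -0.32] 0.0356 6.83
0.035 [-0.3  -0.11 -0.3 ] 0.035 7.18
0.0345 [0.14 0.1  0.83] 0.0345 7.53
0.034 [ 0.15 -0.3   0.13] 0.034 7.88
0.0335 [-0.16 -0.02  0.16] 0.0335 8.23
0.033 [-0.01  0.5   0.52] 0.0331 8.58
0.0325 [-0.51 -0.03  1.69] 0.0326 8.93
0.032 [-0.24  0.2   2.23] 0.0321 9.28
0.0315 [-0.54  0.14  3.59] 0.0316 9.63
```

```bash
python3 - <<'E'
from loc import *
from cell import manip
z=.0315;ff=3.4
for a in np.linspace(-73.5,72.5,30)[1:]:
    manip.move_linear(bp(a,z),rate=.04)
    f=fz(manip,3);s=manip.state();ff=.6*ff+.4*f[2]
    print(round(a,1),f.round(2),round(z,5),s['tool_pos'].round(4),round(s['clock'],2))
    if f[2]>8 or np.hypot(f[0],f[1])>5: print('STOP');break
    if abs(ff-3.4)>.5: z+=np.clip((ff-3.4)/2000*.5,-.0003,.0003)
    z=min(max(z,.0303),.0323)
E
```

```text
-68.5 [ 1.14 -0.07  3.94] 0.0315 [0.476  0.0876 0.0317] 10.01
-63.4 [ 0.35 -0.55  3.87] 0.0315 [0.4707 0.0825 0.0315] 10.38
-58.4 [ 0.55 -0.14  3.78] 0.0315 [0.4663 0.0773 0.0314] 10.76
-53.4 [0.22 0.25 4.18] 0.0315 [0.4625 0.0716 0.0314] 11.13
-48.3 [ 0.17 -0.53  3.58] 0.03163 [0.4592 0.0655 0.0315] 11.51
-43.3 [-0.18 -0.6   3.44] 0.03163 [0.4565 0.0592 0.0315] 11.88
-38.3 [-0.14 -0.18  3.67] 0.03163 [0.4544 0.0528 0.0316] 12.26
-33.2 [0.22 0.08 4.  ] 0.03163 [0.4528 0.0461 0.0316] 12.63
-28.2 [0.19 0.16 3.95] 0.03163 [0.4518 0.0393 0.0316] 13.01
-23.2 [ 0.19 -0.03  3.78] 0.03163 [0.4514 0.0325 0.0316] 13.38
-18.1 [-0.07 -0.73  3.81] 0.03163 [0.4516 0.0256 0.0316] 13.76
-13.1 [-0.64 -0.2   3.79] 0.03163 [0.4524 0.0188 0.0316] 14.13
-8.1 [-0.57 -0.87  3.31] 0.03163 [0.4539 0.0121 0.0316] 14.51
-3.0 [-0.96  0.    4.06] 0.03163 [0.4559 0.0055 0.0317] 14.88
2.0 [-0.24 -0.01  3.31] 0.03163 [ 0.4584 -0.0008  0.0316] 15.26
7.1 [-0.14 -0.53  3.26] 0.03163 [ 0.4616 -0.007   0.0317] 15.63
12.1 [-0.32 -0.86  3.36] 0.03163 [ 0.4652 -0.0128  0.0317] 16.01
17.1 [-1.13 -0.47  3.46] 0.03163 [ 0.4693 -0.0183  0.0317] 16.38
22.2 [-1.11 -0.4   3.28] 0.03163 [ 0.4739 -0.0234  0.0317] 16.76
27.2 [-0.22 -0.73  3.07] 0.03163 [ 0.479  -0.0281  0.0317] 17.13
32.2 [-0.17  0.01  3.19] 0.03163 [ 0.4844 -0.0323  0.0317] 17.51
37.3 [-0.32 -0.32  3.67] 0.03163 [ 0.4901 -0.036   0.0317] 17.88
42.3 [-0.54 -0.19  3.67] 0.03163 [ 0.4963 -0.0392  0.0318] 18.26
47.3 [-0.79 -0.06  3.09] 0.03163 [ 0.5025 -0.0419  0.0318] 18.63
52.4 [-1.12 -0.17  3.06] 0.03163 [ 0.5091 -0.044   0.0318] 19.01
57.4 [-0.8   0.15  3.58] 0.03163 [ 0.5158 -0.0455  0.0318] 19.38
62.4 [-0.66  0.43  3.32] 0.03163 [ 0.5226 -0.0464  0.0318] 19.76
67.5 [-0.81  0.06  3.04] 0.03163 [ 0.5294 -0.0468  0.0318] 20.13
72.5 [-1.02 -0.38  3.35] 0.03163 [ 0.5363 -0.0465  0.0318] 20.51
```

The touch force stayed at 3–4 N the whole way. I'll check the end pose, and that nothing else moved, before handing in.

```bash
python3 - <<'E'
from loc import *
from cell import manip,cams
for n in('scene','side'):
    c=cams.capture(n);cv2.imwrite(f'pics/{n}3.png',c['image'] if n=='side' else cv2.resize(c['image'][100:380,130:500],None,fx=2,fy=2))
    o=np.load(f'/tmp/{n}0.npz')['image'];d=cv2.absdiff(c['image'],o).max(2)>50
    cv2.imwrite(f'pics/{n}d.png',(d*255).astype(np.uint8))
print(fz(manip,8),manip.state()['clock'])
E
```

```text
[0.11964833 0.3758255  3.34352812] 20.7417
```

View pics/scene3.png

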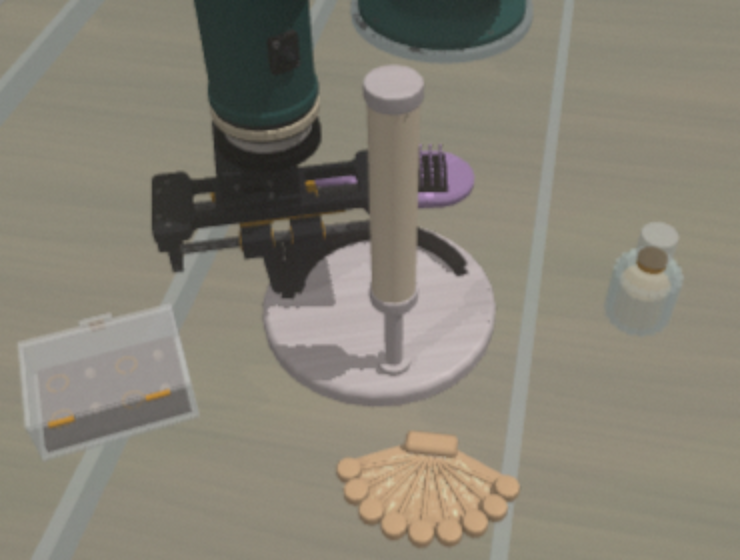

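View pics/sided.png

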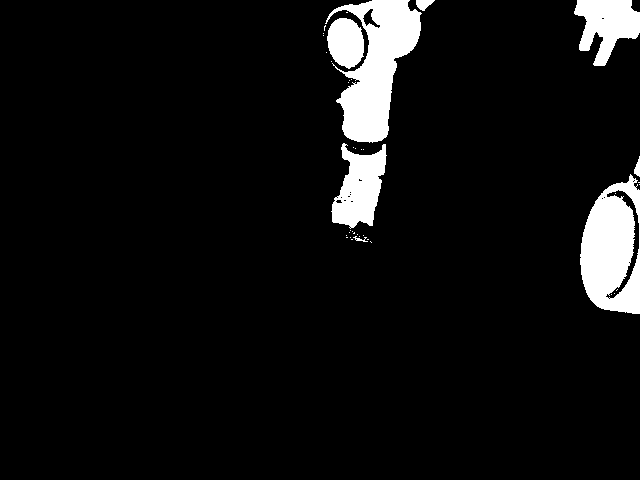

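View pics/side3.png

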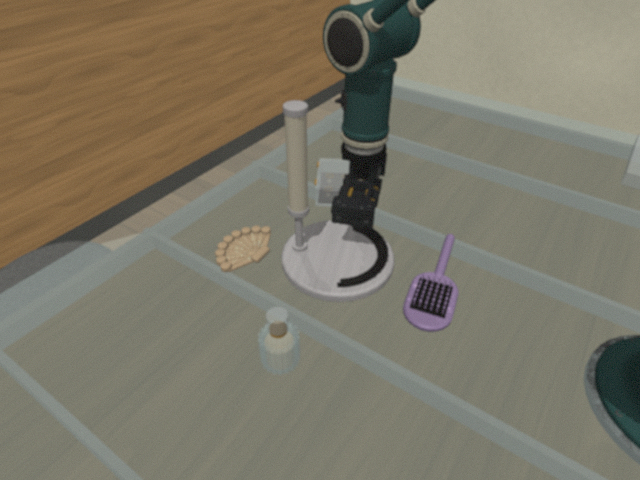

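The scene crop shows the fingertips on the wide end at (288,290). In the side view only the arm differs from the start, so the light and its neighbours haven't moved.

```bash
python3 -c "
from cell import order,manip
print(order.close_job(),manip.state()['clock'])"
```

```text
the job is handed in; nothing more can be done
the job is handed in; nothing more can be done
```

I stroked the shut fingertips along the dimmer bar from the narrow end to the wide end and handed the job in with them resting on the wide end. That took about 21 s of the 46 s allowed.

- **Touch:** the touch force was 3.0–4.2 N along the whole stroke and 3.3 N in the final hold. The bar was pressed about 1.5–1.7 mm, well short of its 6 mm stop. Sideways force stayed around 1 N.
- **Coverage:** the stroke was planned from 73.5° on the narrow side to 72.5° on the wide side, against bar ends at 75°. The finger pads' own width should cover the last 2–3 mm at each end. The three camera views placed the bar's centre within about 4 mm of each other.
- **Surroundings:** in the final side image only the arm differs from the start, so the light, perfume, box, brush and tray look unmoved.
- **Not confirmed:** the pictures don't show the lamp glowing, so I couldn't see for myself that the light is at full. No check failed.

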